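Pop open the breaker hatch on the workshop's power box

ROBOT

A 6-joint arm with a two-finger parallel gripper is mounted at the origin on the work surface. World frame = base frame: x ahead of the robot, y to its left, z up, the work surface at z = 0. Lengths are in m, angles in degrees, forces in N, time in s.
With the tool pointing down it reaches from about 0.3 to 0.75 m from the base axis. Payload 8.5 kg.
Tool frame: the origin (TCP) lies between the finger pads; the fingertips stand 17 mm ahead of it and the grasp point (between the pads) lies 2 mm behind it; z points along the fingers, y is the direction in which the jaws open and shut (so a half turn about z gives the same grasp; the last joint's range is limited). The gripper opens to 85 mm and grips with 20 to 120 N. Pads are 22 mm wide; open, the fingers measure 114 mm over their backs; the gripper's body (76 mm by 85 mm) begins 54 mm behind the grasp point. The pads swing forward as they close: fully open they stand 13 mm farther back than shut.
Start: joints at [-77.023, 21.807, 74.336, -0, 83.858, -12.336], TCP at [0.235, -0.497, 0.248] pointing down, gripper open.
Joint ranges: [-178.18, 178.18], [-50.72, 133.34], [12.68, 142.11], [-81.47, 261.47], [9.98, 163.14], [-165.26, 165.26]. Speed limits (degrees/s): [136.94, 136.94, 180, 180, 180, 180].

INTERFACE

Orientations are given as a 3x3 rotation matrix whose columns are the frame's x, y, z axes.
In Python, from rig import readout, eyes, env gives the robot as it stands.
- The arm moves only by the tool arm_command, never from a script. Its argument "rows" is text: rows parted by semicolons, each of 7 numbers parted by spaces: the closure, from 0 (fully open) to 1 (shut), then the shift along the tool's x, y, z in mm, then the turn, a rotation vector about the tool's x, y, z in degrees. In form: grip dx dy dz rx ry rz; .... A call has 1 to 5 rows; each row shifts and turns the commanded pose from where the row before left it, along the tool's axes as they then stand; what a row does not reach is not made up. A row lasts 1/12 s, in which the tool goes at most 41.7 mm and 7.16 degrees, less where a joint would pass 70% of its speed; a pose out of reach is approached as far as the arm can. A call with a gripper value outside its range is refused whole. The fingers move at their own pace and stop on an object; "squeeze" is the grip in N (left out, the last holds). Time passes only in rows, so rows that do not move let the fingers close. It gives the time, the measured TCP pose, the force and the opening at its end, in the units of the state.
- readout.observe(): the state, without advancing time (a new reading comes with each control period).
- eyes.get_image(name): name is "scene" or "top" or "wrist"; returns the picture (384x512x3 uint8, red, green, blue); there is no depth.
- eyes.camera_model(name): a dict with "mtx" (3x3 intrinsics, pixels), "view" (4x4, takes a point from world to camera coordinates). Camera axes: x right, y up, looking along -z (the intrinsics and any distortion apply to the point x, -y, -z); pixel columns grow to the right and rows downward; lengths in m; the calibration is good to about 2 mm. The wrist camera is an equidistant fisheye: a pixel r from the principal point sees the ray r / f radians off the axis. A picture is of the moment at which its call begins: read the wrist's pose just before it. camera_model takes no time and is no camera call; for the wrist camera it gives the pose at the moment of the call.
- env.close_job(): hands the job in, once; it reports no verdict.
The state is a dict: "time_s": time; "q": joint angles; "qvel": joint speeds; "joint_efforts": joint torques, N m; "position": TCP position; "tool_rot": TCP orientation; "ft_force": force on the tool from outside, world axes, zero at the start; "wrist_torque": the same for the moment, N m; "grip_width": finger opening in m.
Only numpy, scipy, OpenCV 4.12 (cv2) and the standard library are available. Lean on these libraries where they do the work, as an engineer would, in place of code of your own. Each camera call takes 0.05 s, during which the arm holds its last target. There are 200 camera calls.

TASK

The bench sander has tripped its breaker: pop open the grey breaker hatch on top of the portable power box so that the electrician can get at it. Its latch is push-push: with closed fingertips press the hatch's ribbed front edge down once, as far as it goes but without forcing it, then let go and move clear so that it springs up. Watch it stand fully open, untouched, for at least two seconds before you finish; grip and lift nothing, do not push the open hatch, and leave the sanding block, brush and tin where they are.

Things in the scene. Friction and masses are not known exactly. Their poses are not given: they have to be found in the camera images.
- power_box: Heavy, immovable power distribution box: dark case 340 mm (its y) by 240 mm (x), flat top 115 mm above the bench; steel carrying bars along both ends, 28 mm out, 133 mm high. Origin: centre of its underside; x points from front to back, y to the left, z up. The rectangular grey hatch is on the top's left half (y +55 mm); two round capped sockets, 142 mm high, on the right (y -98 mm).
- hatch (a joint): Hatch angle, rad: 0 shut and latched, -0.052 pressed in to the stop, 1.40 fully open. Pressed to -0.046 (4 mm down at hatch_press; stop at 4.5 mm; 2 to 4 N, more if pressed fast or nearer the hinge) the latch lets go; when released, a damped spring swings it fully open in about 1 s and holds it. A press that stops short leaves it latched; a second full press latches it again.
- hatch_press (a point): Where to press: middle of the ribbed front edge, on the upper face, 15 mm in from the edge, 85 mm from the hinge. Hatch: plate 100 mm deep (x), 110 mm wide (y), 8 mm thick, upper face 14.5 mm above the box's top when shut. Axes turn with the hatch: x points to the hinge (back), y left along the edge, z out of the upper face (up when shut).
- hatch_hinge (a point): Middle of the hinge line at the hatch's back edge, half-way through its thickness; y runs along it. The front edge swings up and back about it, within 105 mm of it.
- sanding_block_mid (a point): Centre of a cork and wood sanding block, 65 x 110 x 30 mm, lying loose on the box's top behind the hatch; to be left alone.
- brush: Flat paint brush with wooden handle, 210 mm long, 42 mm wide, 20 mm high, lying loose on the bench to the right of the box; origin at the middle of its underside, bristles to its +x; to be left alone.
- varnish_tin_mid (a point): Centre of an upright tin, 86 mm across and 100 mm tall, standing loose on the bench to the left of the box; to be left alone.

How it is judged:
By the outcome, as a careful person would: the job done as asked, in the order asked, and still so for the second after the job is handed in, with the robot touching nothing.
It also fails if it takes over 38 s, if anything falls off the work surface, if the arm or the gripper's body presses on something with over 40 N, if the wrist force passes 120 N, or if a joint passes its speed limit or range.

## Working session

There is one attempt and no reset: what is moved stays moved. The work goes in short steps, Python scripts to look and compute and a tool call to move; the robot and the scene stay as the last step left them, time stands still between calls to the robot, and variables do not carry over. Pictures are saved under pics/ and viewed, about 8 in all and at most 12, crops included, and the job is handed in when it is done.

Besides the shell and the picture viewer there is one more tool, called after ">>>" as name(argument=value, ...), one argument or row to a line, values as JSON. arm_command: Moves the arm, as the interface text tells. Its arguments: {"type":"object","properties":{"rows":{"type":"string"},"squeeze":{"type":"number"}},"required":["rows"]}

```bash
mkdir -p pics
python3 - <<'E'
from rig import readout, eyes, env
import cv2,numpy as np
for n in ("scene","top"):
    im=eyes.get_image(n); cv2.imwrite(f"pics/{n}0.png",im[:,:,::-1])
    m=eyes.camera_model(n); print(n,{k:np.round(v,4).tolist() if not isinstance(v,str) else v for k,v in m.items()})
s=readout.observe(); print(s)
E
```

```text
scene {'mtx': [[467.2622, 0.0, 253.7618], [0.0, 467.2622, 201.4529], [0.0, 0.0, 1.0]], 'view': [[-0.7141, 0.7001, -0.0019, 0.3698], [-0.5653, -0.575, 0.5915, 0.3058], [0.413, 0.4235, 0.8063, -1.5631], [0.0, 0.0, 0.0, 1.0]]}
top {'mtx': [[347.6972, 0.0, 256.181], [0.0, 347.6972, 196.0983], [0.0, 0.0, 1.0]], 'view': [[-0.0197, -0.9996, 0.0194, 0.0812], [0.9882, -0.0165, 0.1522, -0.6065], [-0.1518, 0.0221, 0.9882, -1.1271], [0.0, 0.0, 0.0, 1.0]]}
{'time_s': 0.1, 'q': array([-7.70229026e+01,  2.18378138e+01,  7.43802138e+01,  1.40994701e-03,
        8.38587391e+01, -1.23365963e+01]), 'qvel': array([-0.0277015 , -0.04989601, -0.12782475,  0.10138501,  0.01554217,
       -0.091449  ]), 'joint_efforts': array([ 4.04178427e-03, -4.49220657e+01, -2.31656671e+01, -1.46766565e-04,
        3.64470077e-03, -8.36390477e-07]), 'position': array([ 0.23510524, -0.49694501,  0.24776826]), 'tool_rot': array([[ 9.03981561e-01,  4.27571352e-01, -2.77032276e-04],
       [ 4.27571330e-01, -9.03980663e-01,  1.31110527e-03],
       [ 3.10159234e-04, -1.30366605e-03, -9.99999102e-01]]), 'ft_force': array([-0.42338535, -0.57973358, -0.06023087]), 'wrist_torque': array([-0.02009555,  0.07535289,  0.07614789]), 'grip_width': 0.08564150664907935}
```

View pics/top0.png

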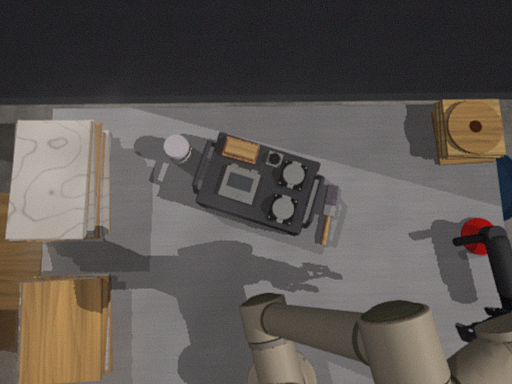

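View pics/scene0.png

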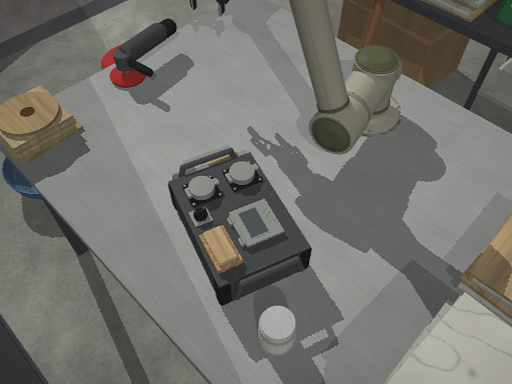

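The top view shows the box tilted at about (260,185), with the hatch at (241,184), the block at (240,149), the tin at (177,148) and the brush at (329,215). The scene view has the hatch at (257,222). I'll enlarge both.

Run:
```python
import cv2,numpy as np
a=cv2.imread("pics/top0.png")[125:240,180:340]; b=cv2.imread("pics/scene0.png")[150:300,160:320]
cv2.imwrite("pics/c1.png",cv2.resize(a,None,fx=5,fy=5,interpolation=cv2.INTER_CUBIC))
cv2.imwrite("pics/c2.png",cv2.resize(b,None,fx=4,fy=4,interpolation=cv2.INTER_CUBIC))
```

```text
(no output)
```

View pics/c1.png

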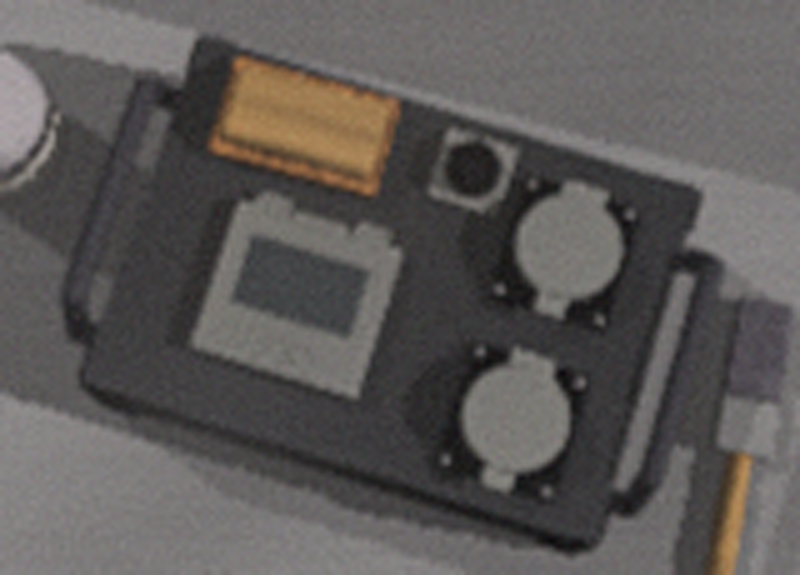

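View pics/c2.png

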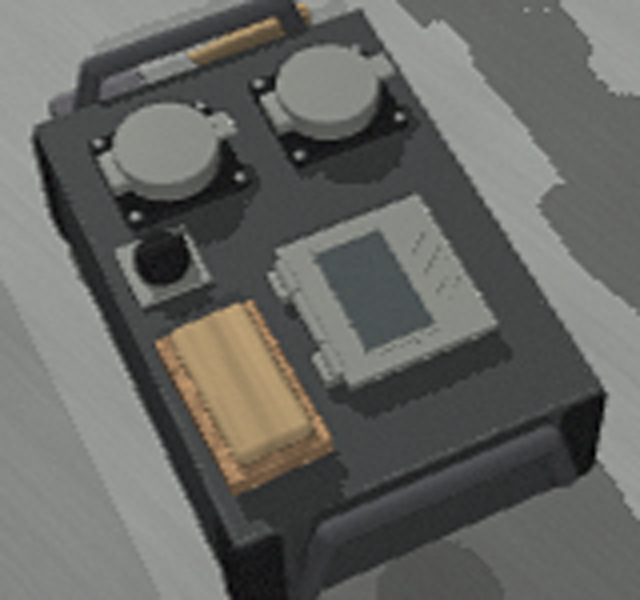

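The crops show the hatch's corners clearly. In the top crop its front edge runs (192,345)-(360,396) and its back edge (240,200)-(402,245). In the scene crop its front edge runs (497,325)-(418,198). Next I'll fit the pose from both views.

```bash
cat > h.py <<'E'
from rig import readout, eyes, env
import cv2,numpy as np
from scipy.optimize import least_squares
def proj(n,P):
    m=eyes.camera_model(n); c=np.asarray(m["view"])@np.r_[P,1]
    p=np.asarray(m["mtx"])@(c[:3]*[1,-1,-1]); return p[:2]/p[2]
E
python3 - <<'E'
from h import *
t=lambda u,v:((u+.5)/5-.5+180,(v+.5)/5-.5+125)
s=lambda u,v:((u+.5)/4-.5+160,(v+.5)/4-.5+150)
H=[(-.1,.055),(-.1,-.055),(0,-.055),(0,.055)]; Z=.1295
B=[(-.12,.17),(-.12,-.17),(.12,-.17),(.12,.17)]
ob=[("top",t(*p),h,1) for p,h in zip([(192,345),(360,396)],H)]
ob+=[("scene",s(*p),h,1) for p,h in zip([(497,325),(418,198),(278,245),(350,388)],H)]
ob+=[("top",t(*p),h,0) for p,h in zip([(85,385),(600,548),(700,190),(200,38)],B)]
ob+=[("scene",s(*p),h,0) for p,h in zip([(605,395),(362,12),(35,125),(232,545)],B)]
def res(v,full=False,use=(0,1)):
    x,y,a,hx=v; c,sn=np.cos(a),np.sin(a); r=[]
    for n,px,(lx,ly),h in ob:
        if h not in use: continue
        if h: lx+=hx; ly+=.055
        r.append(proj(n,[x+c*lx-sn*ly,y+sn*lx+c*ly,Z if h else .115])-px)
    return np.ravel(r)
for use in((0,1),(1,)):
    f=least_squares(lambda v:res(v,use=use),[.6,.05,-.2,.05],loss="soft_l1")
    x,y,a,hx=f.x; R=np.array([[np.cos(a),-np.sin(a)],[np.sin(a),np.cos(a)]])
    print(np.round(f.x,4),np.degrees(a)); print(np.round(res(f.x,use=use).reshape(-1,2),1).tolist())
    print("press",np.r_[x,y]+R@[hx-.085,.055],"hinge",np.r_[x,y]+R@[hx,.055])
E
```

```text
[ 0.6437  0.0638 -0.3292  0.0211] -18.86017096897776
[[-0.7, 0.1], [-0.8, 0.7], [0.3, -0.2], [-0.2, -1.4], [-1.3, 0.8], [-0.5, -0.5], [-1.1, -0.7], [-1.1, -0.2], [0.2, 0.3], [0.2, -0.7], [-0.1, -1.6], [-0.1, -1.1], [-0.3, -0.2], [0.7, 0.6]]
press [0.60094571 0.13650391] hinge [0.68138209 0.10902684]
[ 0.5993  0.0793 -0.3292  0.0681] -18.859523702368275
[[-0.8, 0.1], [-0.9, 0.6], [0.3, -0.1], [-0.1, -1.3], [-1.3, 0.9], [-0.5, -0.4]]
press [0.60107241 0.13678753] hinge [0.68150909 0.10931136]
```

Both fits agree: press point ≈ (0.601, 0.137, 0.1295), hatch yaw −18.9°. I'll carry the arm over at height with the fingers closing.

>>> arm_command(
  rows="1 30 -20.8 0 0 0 0; 1 30 -20.8 0 0 0 0; 1 30 -20.8 0 0 0 0; 1 30 -20.8 0 0 0 0; 1 30 -20.8 0 0 0 0",
  squeeze=20,
)

```text
time_s: 0.52
position: [0.3267, -0.3373, 0.2481]
tool_rot: [[0.904, 0.427, -0.0], [0.427, -0.904, 0.001], [0.0, -0.001, -1.0]]
ft_force: [0.7, -0.4, 0.2]
grip_width: 0.0257
```

>>> arm_command(
  rows="1 30 -20.8 0 0 0 0; 1 30 -20.8 0 0 0 0; 1 30 -20.8 0 0 0 0; 1 30 -20.8 0 0 0 0; 1 30 -20.8 0 0 0 0",
)

```text
time_s: 0.93
position: [0.4178, -0.1791, 0.2482]
tool_rot: [[0.904, 0.427, -0.0], [0.427, -0.904, 0.0], [-0.0, -0.0, -1.0]]
ft_force: [1.1, -0.2, -0.2]
grip_width: 0.0001
```

>>> arm_command(
  rows="1 30 -20.8 0 0 0 0; 1 30 -20.8 0 0 0 0; 1 30 -20.8 0 0 0 0; 1 30 -20.8 0 0 0 0; 1 30 -20.8 0 0 0 0",
)

```text
time_s: 1.35
position: [0.509, -0.0208, 0.2481]
tool_rot: [[0.904, 0.428, -0.001], [0.428, -0.904, 0.0], [-0.0, -0.0, -1.0]]
ft_force: [1.2, -0.6, 1.0]
grip_width: -0.0001
```

>>> arm_command(
  rows="1 30 -20.8 0 0 0 0; 1 30 -20.8 0 0 0 0; 1 30 -20.8 0 0 0 0; 1 30 -20.8 0 0 0 0; 1 30 -20.8 0 0 0 0",
)

```text
time_s: 1.77
position: [0.6001, 0.1373, 0.2479]
tool_rot: [[0.904, 0.428, -0.001], [0.428, -0.904, -0.0], [-0.001, -0.0, -1.0]]
ft_force: [0.3, -1.0, 0.0]
grip_width: 0.0001
```

>>> arm_command(
  rows="1 0 0 0 0 0 6.3; 1 0 0 0 0 0 6.3; 1 0 0 0 0 0 6.3; 1 0 0 0 0 0 6.3; 1 0 0 0 0 0 6.3",
)

```text
time_s: 2.18
position: [0.5995, 0.1355, 0.2478]
tool_rot: [[0.994, -0.113, -0.001], [-0.113, -0.994, -0.0], [-0.001, 0.0, -1.0]]
ft_force: [-0.2, -0.5, -0.7]
grip_width: -0.0
```

>>> arm_command(
  rows="1 0 0 0 0 0 6.3; 1 0 0 0 0 0 6.3; 1 0 0 0 0 0 0",
)

```text
time_s: 2.43
position: [0.5995, 0.1354, 0.2479]
tool_rot: [[0.945, -0.326, -0.001], [-0.326, -0.945, -0.0], [-0.001, 0.0, -1.0]]
ft_force: [-0.6, -0.6, 0.1]
grip_width: 0.0001
```

>>> arm_command(
  rows="1 8 -1.8 26 0 0 0; 1 0 0 26 0 0 0; 1 0 0 22 0 0 0; 1 0 0 0 0 6 0; 1 0 0 0 0 6 0",
)

```text
time_s: 2.85
position: [0.6081, 0.134, 0.1723]
tool_rot: [[0.927, -0.319, 0.198], [-0.312, -0.948, -0.068], [0.209, 0.002, -0.978]]
ft_force: [0.8, -0.2, 0.3]
grip_width: 0.0002
```

>>> arm_command(
  rows="1 0 0 0 0 0 0; 1 0 0 0 0 0 0; 1 0 0 0 0 0 0",
)

```text
time_s: 3.1
position: [0.6082, 0.1345, 0.1747]
tool_rot: [[0.927, -0.321, 0.195], [-0.314, -0.947, -0.066], [0.206, 0.0, -0.978]]
ft_force: [0.4, 0.7, -0.3]
grip_width: 0.0003
```

Run:
```python
from h import *
im=[eyes.get_image(n)[:,:,::-1] for n in("scene","top")]
a=cv2.resize(im[0][140:270,190:320],(520,520),interpolation=2);b=cv2.resize(im[1][120:220,200:270],(280,400),interpolation=2)
c=np.zeros((520,800,3),np.uint8);c[:,:520]=a;c[:400,520:]=b;cv2.imwrite("pics/p3.png",c)
print(readout.observe()["position"],readout.observe()["ft_force"])
```

```text
[0.60852644 0.13422582 0.17452933] [ 0.7904349  -0.74958561  0.17965337]
```

View pics/p3.png

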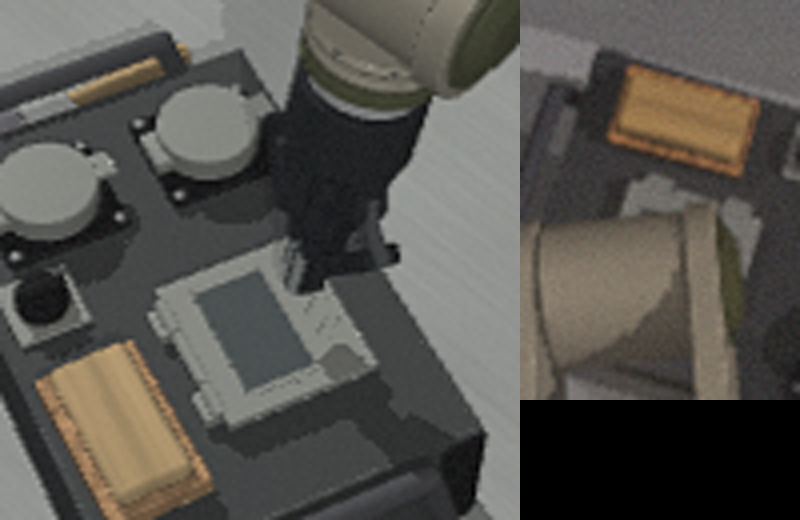

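The fingertips are centred over the ribbed edge, about 26 mm above it. I'll descend, then go in gently.

>>> arm_command(
  rows="1 -1.2 0 5.9 0 0 0; 1 -1.2 0 5.9 0 0 0; 1 -1.2 0 5.9 0 0 0; 1 0 0 0 0 0 0; 1 0 0 0 0 0 0",
)

```text
time_s: 3.62
position: [0.6078, 0.1344, 0.1556]
tool_rot: [[0.926, -0.322, 0.195], [-0.315, -0.947, -0.067], [0.207, 0.0, -0.978]]
ft_force: [-0.4, -0.9, 0.7]
grip_width: -0.0
```

>>> arm_command(
  rows="1 -0.2 0 1 0 0 0; 1 -0.2 0 1 0 0 0; 1 -0.2 0 1 0 0 0; 1 -0.2 0 1 0 0 0; 1 0 0 0 0 0 0",
)

```text
time_s: 4.03
position: [0.6079, 0.1345, 0.1521]
tool_rot: [[0.926, -0.322, 0.197], [-0.315, -0.947, -0.067], [0.208, 0.0, -0.978]]
ft_force: [-0.2, -0.3, 1.2]
grip_width: 0.0004
```

>>> arm_command(
  rows="1 -0.2 0 1 0 0 0; 1 -0.2 0 1 0 0 0; 1 0 0 0 0 0 0; 1 0 0 0 0 0 0",
)

```text
time_s: 4.37
position: [0.608, 0.1345, 0.1501]
tool_rot: [[0.926, -0.322, 0.197], [-0.315, -0.947, -0.067], [0.208, 0.0, -0.978]]
ft_force: [-0.3, 0.5, -0.6]
grip_width: 0.0001
```

>>> arm_command(
  rows="1 -0.2 0 1 0 0 0; 1 -0.2 0 1 0 0 0; 1 0 0 0 0 0 0",
)

```text
time_s: 4.62
position: [0.6081, 0.1345, 0.148]
tool_rot: [[0.926, -0.322, 0.197], [-0.315, -0.947, -0.067], [0.208, -0.0, -0.978]]
ft_force: [-0.1, -0.5, -0.0]
grip_width: 0.0002
```

>>> arm_command(
  rows="1 -0.1 0 0.5 0 0 0; 1 -0.1 0 0.5 0 0 0; 1 0 0 0 0 0 0",
)

```text
time_s: 4.87
position: [0.6081, 0.1345, 0.1472]
tool_rot: [[0.926, -0.322, 0.197], [-0.315, -0.947, -0.067], [0.208, -0.0, -0.978]]
ft_force: [-0.5, -0.5, 2.4]
grip_width: 0.0003
```

>>> arm_command(
  rows="1 -0.1 0 0.5 0 0 0; 1 -0.1 0 0.5 0 0 0; 1 0 0 0 0 0 0",
)

```text
time_s: 5.12
position: [0.6081, 0.1345, 0.146]
tool_rot: [[0.926, -0.322, 0.197], [-0.315, -0.947, -0.067], [0.208, -0.0, -0.978]]
ft_force: [-1.0, -0.6, 2.4]
grip_width: 0.0002
```

>>> arm_command(
  rows="1 -0.1 0 0.5 0 0 0; 1 -0.1 0 0.5 0 0 0; 1 0 0 0 0 0 0",
)

```text
time_s: 5.37
position: [0.6081, 0.1345, 0.145]
tool_rot: [[0.926, -0.322, 0.197], [-0.315, -0.947, -0.067], [0.208, 0.0, -0.978]]
ft_force: [-0.3, -0.2, 1.9]
grip_width: -0.0
```

Contact at TCP z ≈ 0.148, so the stop should be near 0.1433. I'll go on in small steps until the force rises at the stop.

>>> arm_command(
  rows="1 -0.1 0 0.5 0 0 0; 1 -0.1 0 0.5 0 0 0; 1 0 0 0 0 0 0",
)

```text
time_s: 5.62
position: [0.6081, 0.1344, 0.1439]
tool_rot: [[0.926, -0.322, 0.197], [-0.315, -0.947, -0.067], [0.208, 0.0, -0.978]]
ft_force: [-0.8, 0.2, 1.6]
grip_width: 0.0002
```

>>> arm_command(
  rows="1 -0.1 0 0.5 0 0 0; 1 0 0 0 0 0 0",
)

```text
time_s: 5.78
position: [0.6081, 0.1345, 0.1435]
tool_rot: [[0.926, -0.322, 0.197], [-0.315, -0.947, -0.067], [0.208, 0.0, -0.978]]
ft_force: [-1.6, -0.0, 3.0]
grip_width: -0.0002
```

>>> arm_command(
  rows="1 -0.1 0 0.4 0 0 0; 1 0 0 0 0 0 0",
)

```text
time_s: 5.95
position: [0.6081, 0.1345, 0.1434]
tool_rot: [[0.926, -0.322, 0.197], [-0.315, -0.947, -0.067], [0.208, -0.0, -0.978]]
ft_force: [-3.0, -0.3, 5.4]
grip_width: -0.0003
```

>>> arm_command(
  rows="1 -0.1 0 0.4 0 0 0; 1 0 0 0 0 0 0",
)

```text
time_s: 6.12
position: [0.6081, 0.1345, 0.1433]
tool_rot: [[0.926, -0.322, 0.198], [-0.315, -0.947, -0.067], [0.209, -0.0, -0.978]]
ft_force: [-3.9, 0.6, 7.3]
grip_width: 0.0001
```

The TCP stopped at 0.1433 while the force rose to 7 N: that is the stop. Now I'll release quickly, up and to the front.

>>> arm_command(
  rows="1 0 0 -32 0 0 0; 1 -12 0 -36 0 0 0; 1 -30 0 -25 0 0 0; 1 -35 0 -15 0 0 0; 1 -35 0 -15 0 0 0",
)

```text
time_s: 6.53
position: [0.479, 0.178, 0.2403]
tool_rot: [[0.926, -0.323, 0.198], [-0.316, -0.946, -0.067], [0.209, -0.001, -0.978]]
ft_force: [0.5, 0.9, 0.4]
grip_width: 0.0001
```

>>> arm_command(
  rows="1 -35 0 -10 0 0 0; 1 -30 0 0 0 0 0; 1 0 0 0 0 0 0; 1 0 0 0 0 0 0; 1 0 0 0 0 0 0",
)

```text
time_s: 6.95
position: [0.4187, 0.1991, 0.2362]
tool_rot: [[0.926, -0.322, 0.198], [-0.315, -0.947, -0.067], [0.209, -0.0, -0.978]]
ft_force: [0.5, 0.4, 0.0]
grip_width: -0.0003
```

>>> arm_command(
  rows="1 0 0 0 0 0 0; 1 0 0 0 0 0 0; 1 0 0 0 0 0 0; 1 0 0 0 0 0 0; 1 0 0 0 0 0 0",
)

```text
time_s: 7.37
position: [0.4183, 0.199, 0.2358]
tool_rot: [[0.926, -0.322, 0.197], [-0.315, -0.947, -0.067], [0.208, 0.0, -0.978]]
ft_force: [0.2, 0.4, -0.1]
grip_width: 0.0003
```

>>> arm_command(
  rows="1 0 0 0 0 0 0; 1 0 0 0 0 0 0; 1 0 0 0 0 0 0; 1 0 0 0 0 0 0; 1 0 0 0 0 0 0",
)

```text
time_s: 7.78
position: [0.418, 0.1991, 0.236]
tool_rot: [[0.926, -0.322, 0.197], [-0.315, -0.947, -0.067], [0.208, -0.0, -0.978]]
ft_force: [-0.0, -0.1, -0.2]
grip_width: -0.0003
```

Run:
```python
from h import *
im=[eyes.get_image(n)[:,:,::-1] for n in("scene","top")]
a=cv2.resize(im[0][140:270,170:320],(480,416),interpolation=2);b=cv2.resize(im[1][110:240,180:280],(320,416),interpolation=2)
cv2.imwrite("pics/p4.png",np.hstack([a,b]))
s=readout.observe();print(s["time_s"],s["position"],s["ft_force"])
```

```text
7.8833 [0.41801363 0.19914835 0.23601723] [-0.61928661  0.00799322 -0.29407576]
```

View pics/p4.png

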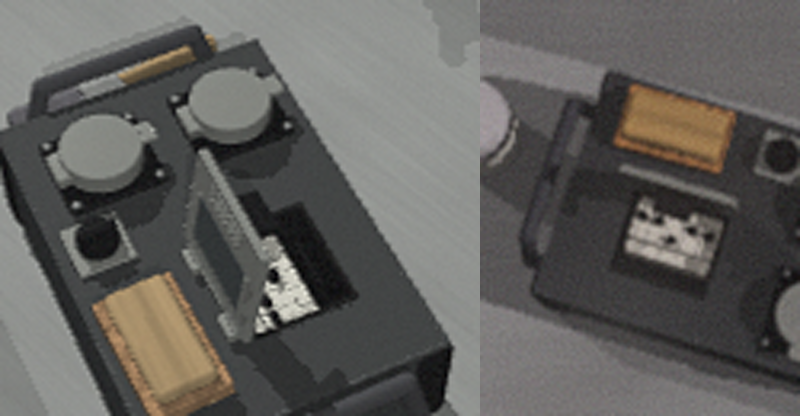

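The hatch stands upright, at (225,240) in the scene crop and edge-on at (680,185) in the top crop. The breakers are exposed and the block is in place. I'll watch it through the camera for 3 s with the arm still.

Run:
```python
from h import *
t0=readout.observe()["time_s"]; ims=[eyes.get_image("scene").astype(int) for _ in range(64)]
s=readout.observe();print(t0,s["time_s"],s["position"],s["ft_force"])
r=[i[150:290,165:320] for i in ims]; print([round(float(np.abs(cv2.blur((x-r[0]).astype(np.float32),(5,5))).max()),1) for x in r[::9]])
a=np.abs(cv2.imread("pics/scene0.png")[:,:,::-1].astype(int)-ims[-1]).sum(2)
cv2.imwrite("pics/p5.png",cv2.resize(np.hstack([ims[-1][130:360,140:340,::-1],np.repeat(a[130:360,140:340,None].clip(0,255),3,2)]).astype(np.uint8),None,fx=2,fy=2))
```

```text
7.8833 11.0833 [0.41800006 0.19912521 0.23599016] [ 0.73619864  0.29809633 -0.43003891]
[0.0, 2.6, 3.0, 2.8, 2.3, 3.0, 2.7, 2.8]
```

View pics/p5.png

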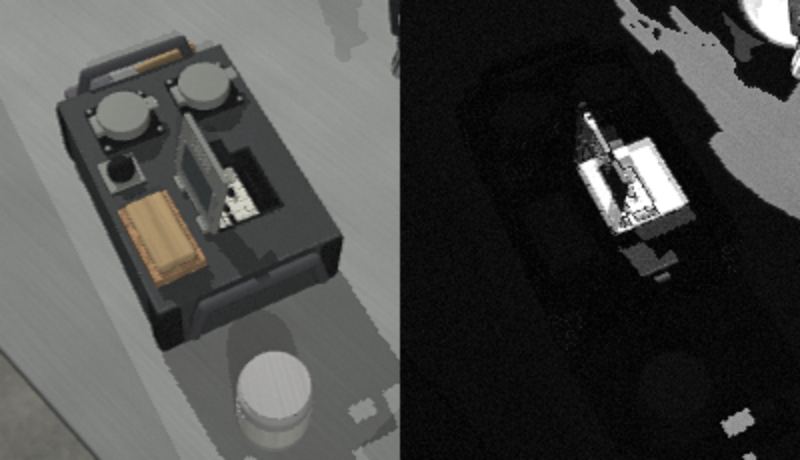

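The hatch stayed open and still for 3.2 s. The difference picture shows change only at the hatch (630,180) and in shadows; block, tin and brush did not move. I'll hand it in.

```bash
python3 -c "
from rig import env; print(env.close_job())"
```

```text
the job is handed in; nothing more can be done
None
```

The breaker hatch is open and the job is handed in, at about 11 s on the robot's clock. I pressed the ribbed front edge once with closed fingertips. The last small steps barely moved the fingertips while the force rose to about 7 N, which I took as the stop. Then I pulled quickly up and to the front, and the hatch sprang open.

Last checks: the camera watched the hatch for 3.2 s and it stood open and still, untouched. The arm was clear, with forces at noise level. Compared with the first picture, only the hatch and some shadows had changed, so the block, tin and brush are where they were. I judged "fully open" by eye from the two camera views and did not measure the angle. No check failed or disagreed.

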